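# Sweep the spent cells off the watchmaker's bench

## Task

Clear the bench mat: first stand the red-capped glass parts vial back in one of the free holes of the wooden rack, right down to the bottom, so that it is out of the way. Then sweep all five spent coin cells into the green dustpan with the bench brush, wholly inside its front edge; they leak, so do not touch them with the fingers or any part of the arm. Finally stand the brush on its bristles on the mat or bench, clear of the dustpan, without knocking the vial over or shifting the other things.

Things in the scene. Friction and masses are not known exactly. Their poses are not given: they have to be found in the camera images.
- cell0: Spent coin cell, a steel disc 24.5 mm in diameter and 7.7 mm thick, 10 to 15 g, lying flat on the mat. Origin: centre of its underside; z up along its axis. One of five alike.
- cell1: Spent coin cell, a steel disc 24.5 mm in diameter and 7.7 mm thick, 10 to 15 g, lying flat on the mat. Origin: centre of its underside; z up along its axis. One of five alike.
- cell2: Spent coin cell, a steel disc 24.5 mm in diameter and 7.7 mm thick, 10 to 15 g, lying flat on the mat. Origin: centre of its underside; z up along its axis. One of five alike.
- cell3: Spent coin cell, a steel disc 24.5 mm in diameter and 7.7 mm thick, 10 to 15 g, lying flat on the mat. Origin: centre of its underside; z up along its axis. One of five alike.
- cell4: Spent coin cell, a steel disc 24.5 mm in diameter and 7.7 mm thick, 10 to 15 g, lying flat on the mat. Origin: centre of its underside; z up along its axis. One of five alike.
- dustpan: Green steel bench dustpan, 160 mm deep (its x) by 240 mm wide (its y), fixed to the mat. Origin: centre of its underside. Open mouth at its -x side (x = -80 mm). Floor 1.5 mm thick, up a ramp over the first 14 mm. Side walls 3 mm thick, 14 mm high for the front 60 mm, then 30 mm; back wall at x = +80 mm, 32 mm high; behind it a black handle 12 cm long, top 43 mm up.
- dustpan_mouth (a point): Middle of the dustpan's front edge, at mat height. Its x points into the pan, y along the edge, z up.
- brush: Bench brush standing on its bristles, 120 to 240 g. Block of stiff dark bristles 150 mm long (its x), 30 mm wide (its y), 40 mm high, rigid; on it a beech back 156 x 34 mm, 39 to 61 mm above the bristle ends; a round handle 21 mm thick goes on to its -x side as far as x = -188 mm, underside 42 mm or more up. Origin: centre of the bristles' underside; z up.
- brush_grip (a point): Centre of the brush's beech back, 50 mm above the bristle ends: it can be gripped here from above across its 34 mm width (y). The balance point lies 10 to 30 mm from here towards the handle.
- vial: Amber glass parts vial with a red cap, a cylinder 22 mm in diameter and 64 mm tall with the cap (cap: top 18 mm, same diameter), 40 g, standing upright on the mat among the cells. Origin: centre of its underside; z up along its axis.
- rack: Wooden rack, a block 166 mm long (its x), 48 mm wide (its y), 40 mm high, fixed to the bench. Origin: centre of its underside, on the bench top. Four holes 25 mm in diameter in one row at x = -60, -20, +20, +60 mm, 28 mm deep: a seated vial's underside is 12 mm above the bench, its top 36 mm show. Holes -20 and +60 hold other vials; -60 and +20 are free.
- rack_hole0 (a point): Mouth centre, at the rack's top face (40 mm up), of the free hole at -60 mm.
- rack_hole2 (a point): Mouth centre, at the rack's top face (40 mm up), of the free hole at +20 mm.
- vial_white: White-capped vial, same size, standing in the rack hole at -20 mm. Leave alone. Origin: centre of its underside.
- vial_blue: Blue-capped vial, same size, standing in the rack hole at +60 mm. Leave alone. Origin: centre of its underside.
- watch: Steel watch head, 41 mm in diameter, 11 mm high, dial up, on the mat beyond the cells. Leave alone. Origin: centre of its underside.
- loupe: Black eye loupe, 37 mm in diameter at the foot, 30 mm tall, on the mat on the robot's side of the cells. Leave alone. Origin: centre of its underside.
- blower: Blue rubber dust blower, bulb 54 mm in diameter, 95 mm tall with its nozzle up, on the bench at the left near the robot. Leave alone. Origin: centre of its underside.
- jar: White-lidded jar, 64 mm in diameter, 75 mm tall, on the bench beyond the rack. Leave alone. Origin: centre of its underside.
- mat: Bench mat, blue rim round a pale field, 380 mm (its x) by 680 mm (its y), 2 mm thick, fixed. Origin: centre of its underside. The cells, vial, brush, dustpan, watch and loupe stand on it, at height 2 mm; the rack, jar and blower stand on the bench itself at height 0.

How it is judged:
By the outcome, as a careful person would: the job done as asked, in the order asked, and still so for the second after the job is handed in, with the robot touching nothing.
It also fails if it takes over 58 s, if anything falls off the work surface, if the arm or the gripper's body presses on something with over 40 N, if the wrist force passes 120 N, or if a joint passes its speed limit or range.

## Robot

A 6-joint arm with a two-finger parallel gripper is mounted at the origin on the work surface. World frame = base frame: x ahead of the robot, y to its left, z up, the work surface at z = 0. Lengths are in m, angles in rad, forces in N, time in s.
With the tool pointing down it reaches from about 0.3 to 0.875 m from the base axis. Payload 6.4 kg.
Tool frame: the origin (TCP) lies at the very end of the fingers, on their centre line; the grasp point (between the pads) lies 19 mm behind it (pinch_z is the distance from the TCP to the grasp point, in m); z points along the fingers, y is the line along which they close (so a half turn about z gives the same grasp; the last joint's range is limited). The gripper opens to 85 mm and grips with 20 to 120 N. Pads are 22 mm wide; open, the fingers measure 114 mm over their backs; the gripper's body (76 mm by 85 mm) begins 54 mm behind the grasp point. The pads swing forward as they close: fully open they stand 13 mm farther back than shut.
Start: joints at [0.904, 0.181, 1.607, -0, 1.354, -0.206], TCP at [0.256, 0.515, 0.231] pointing down, gripper open.
Joint ranges: [-2.99, 2.99], [-0.89, 2.07], [0.3, 2.58], [-1.14, 4.28], [0, 2.63], [-3.12, 3.12]. Speed limits (rad/s): [2.57, 2.57, 3.01, 3.14, 3.14, 3.14].

## Interface

Orientations are given as a unit quaternion [x, y, z, w].
In Python, from station import sense, snapshot, close_job, silhouettes, pinch_z gives the robot as it stands. The module is installed in compiled form; this text tells all that it offers.
- The arm moves only by the shell command python3 -m pendant 'ROWS' [FORCE]. ROWS is JSON, a list that holds one entry, the list of rows, each a list of 7 numbers: the turn, a rotation vector about the tool's x, y, z in rad, then the shift along the tool's x, y, z in mm, then the closure, from 0 (fully open) to 1 (shut). A call has 1 to 12 rows; each row shifts and turns the commanded pose from where the row before left it, along the tool's axes as they then stand; what a row does not reach is not made up. A row lasts 1/12 s, in which the tool goes at most 41.7 mm and 7.16 degrees, less where a joint would pass 70% of its speed; a pose out of reach is approached as far as the arm can. A call is refused whole if a number of a shift passes 41.7 or a number of a turn 0.125, either way. A call with a gripper value outside its range is refused whole. The fingers move at their own pace and stop on an object; FORCE is the grip in N (left out, the last holds). Time passes only in rows, so rows that do not move let the fingers close. It gives the time, the measured TCP pose, the force, the opening and the grip force at its end, in the units of the state.
- sense(): the state, without advancing time (a new reading comes with each control period).
- snapshot(name): name is "side" or "top"; returns a dict with "pixels" (480x640x3 uint8, blue, green, red), "mtx" (3x3 intrinsics, pixels), "extrinsics" (4x4, takes a point from camera to world coordinates). Camera axes: x right, y down, z forward; pixel columns grow to the right and rows downward; lengths in m; the calibration is good to about 2 mm. A picture is of the moment at which its call begins. There is no depth.
- close_job(): hands the job in; it is judged then, once.
Trained networks look in a picture, given as the dict that the camera call returned (one of the last four; its "shot" number tells which), for a name from the list of things; names that differ only in an ending like _2 or _b are one class to them, and where a whole thing is asked for, a point or a joint stands for the part that bears it (a point fixed in the world has none). Each returns a list of dicts, best first, with "conf" (0 to 1); they miss things now and then, are a little off and sometimes report something else, mostly with a low value. They report only what shows in the picture. A call takes as long as a camera call.
- silhouettes(picture, thing): "pixels" (480x640 bool, what is visible of it) and "box" ([left, top, right, bottom] in pixels, round what is visible of it).
The state is a dict: "clock": time; "joint_pos": joint angles; "joint_velocities": joint speeds; "tau": joint torques, N m; "ee_pos": TCP position; "eef_rot": TCP orientation; "wrist_force": force on the tool from outside, world axes, zero at the start; "wrist_torque": the same for the moment, N m; "finger_gap": finger opening in m; "gripper_force": force on a finger pad.
Only numpy, scipy, OpenCV 4.12 (cv2) and the standard library are available. Lean on these libraries where they do the work, as an engineer would, in place of code of your own. Each camera call takes 0.05 s, during which the arm holds its last target. There are 200 camera calls.

## Working session

There is one attempt and no reset: what is moved stays moved. The work goes in short steps, Python scripts to look and compute and a shell command to move; the robot and the scene stay as the last step left them, time stands still between calls to the robot, and variables do not carry over. Pictures are saved under pics/ and viewed, at most 11 in all, crops included, and the job is handed in when it is done.

```bash
mkdir -p pics; cat > h.py <<'E'
import numpy as np, cv2
from station import sense, snapshot, close_job, silhouettes, pinch_z
def ray(p,u,v):
    E=np.array(p["extrinsics"]);d=np.linalg.inv(np.array(p["mtx"]))@[u,v,1]
    return E[:3,3],E[:3,:3]@d
def at(p,u,v,z):
    o,d=ray(p,u,v);return o+d*(z-o[2])/d[2]
def proj(p,X):
    E=np.linalg.inv(np.array(p["extrinsics"]));c=E[:3,:3]@X+E[:3,3];q=np.array(p["mtx"])@c;return q[:2]/q[2]
E
python3 - <<'E'
from h import *
for n in("top","side"):
    p=snapshot(n);cv2.imwrite(f"pics/{n}0.png",p["pixels"])
    print(n,np.round(p["extrinsics"],3).tolist(),np.round(p["mtx"],1).tolist())
    for t,z in (("cell0",.0097),("vial",.034),("brush",.05),("dustpan",.01),("rack",.04),("watch",.01),("loupe",.02),("blower",.04),("jar",.075),("vial_white",.07),("mat",.002)):
        for s in silhouettes(p,t):
            if s["conf"]<.3: continue
            ys,xs=np.nonzero(s["pixels"]);u,v=xs.mean(),ys.mean()
            r=cv2.minAreaRect(np.c_[xs,ys].astype(np.float32))
            print(t,round(s["conf"],2),[int(b) for b in s["box"]],np.round(at(p,u,v,z),3)[:2],"rect",[ np.round(at(p,*c,z)[:2],3).tolist() for c in cv2.boxPoints(r)] if t in("brush","dustpan","rack","mat") and n=="top" else "")
print(pinch_z,sense())
E
```

```text
top [[-0.02, -0.987, 0.161, 0.377], [-1.0, 0.02, -0.003, 0.016], [-0.0, -0.161, -0.987, 1.12], [0.0, 0.0, 0.0, 1.0]] [[476.7, 0.0, 325.2], [0.0, 476.7, 238.8], [0.0, 0.0, 1.0]]
cell0 0.66 [335, 224, 343, 236] [ 0.582 -0.018] rect 
cell0 0.6 [484, 216, 533, 295] [ 0.5   -0.422] rect 
cell0 0.52 [293, 222, 306, 229] [0.593 0.074] rect 
cell0 0.44 [368, 222, 379, 228] [ 0.592 -0.102] rect 
cell0 0.38 [296, 249, 304, 264] [0.518 0.072] rect 
vial 0.56 [122, 202, 248, 305] [0.525 0.283] rect 
brush 0.61 [414, 205, 441, 320] [ 0.506 -0.215] rect [[0.367, -0.161], [0.626, -0.22], [0.618, -0.262], [0.359, -0.201]]
dustpan 0.61 [122, 202, 247, 308] [0.528 0.289] rect [[0.417, 0.485], [0.661, 0.492], [0.649, 0.191], [0.406, 0.195]]
rack 0.76 [488, 221, 538, 292] [ 0.498 -0.41 ] rect [[0.573, -0.358], [0.594, -0.422], [0.432, -0.463], [0.412, -0.401]]
rack 0.59 [122, 309, 150, 334] [0.376 0.431] rect [[0.376, 0.468], [0.413, 0.431], [0.377, 0.394], [0.34, 0.43]]
watch 0.51 [304, 173, 318, 188] [0.704 0.039] rect 
watch 0.48 [512, 255, 527, 272] [ 0.489 -0.441] rect 
loupe 0.67 [341, 295, 359, 3
[... 1794 characters left out ...]
.2, 'joint_pos': array([ 9.03712483e-01,  1.80801095e-01,  1.60703466e+00, -5.35812108e-06,
        1.35378530e+00, -2.06280725e-01]), 'joint_velocities': array([-0.00030651, -0.00045701, -0.00170165, -0.00050146,  0.0021195 ,
        0.0008824 ]), 'tau': array([-1.69612264e-03, -4.44866467e+01, -3.51672328e+01, -3.38573800e-04,
        1.10574481e-03,  7.97635749e-06]), 'ee_pos': array([0.25566027, 0.51503757, 0.23127106]), 'eef_rot': array([ 2.28367928e-01,  9.73574902e-01, -1.39762888e-05, -3.63606008e-06]), 'wrist_force': array([-0.20339466, -0.19065821,  0.1349581 ]), 'wrist_torque': array([-0.01867426, -0.01541497, -0.01560665]), 'gripper_force': 0.0, 'finger_gap': 0.08534573877863787}
```

```bash
python3 - <<'E'
import cv2
a=cv2.imread("pics/top0.png")[145:345,110:550];cv2.imwrite("pics/t0c.png",cv2.resize(a,None,fx=1.8,fy=1.8,interpolation=cv2.INTER_CUBIC))
a=cv2.imread("pics/top0.png")[200:310,270:450];cv2.imwrite("pics/t0d.png",cv2.resize(a,None,fx=4.4,fy=4.4,interpolation=cv2.INTER_CUBIC))
E
```

```text
(no output)
```

View pics/t0c.png

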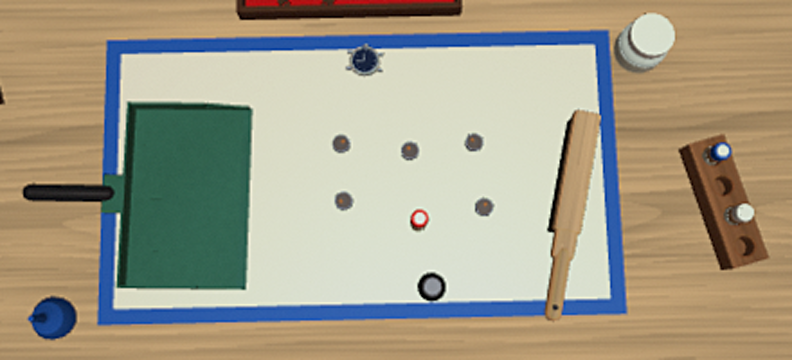

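View pics/t0d.png

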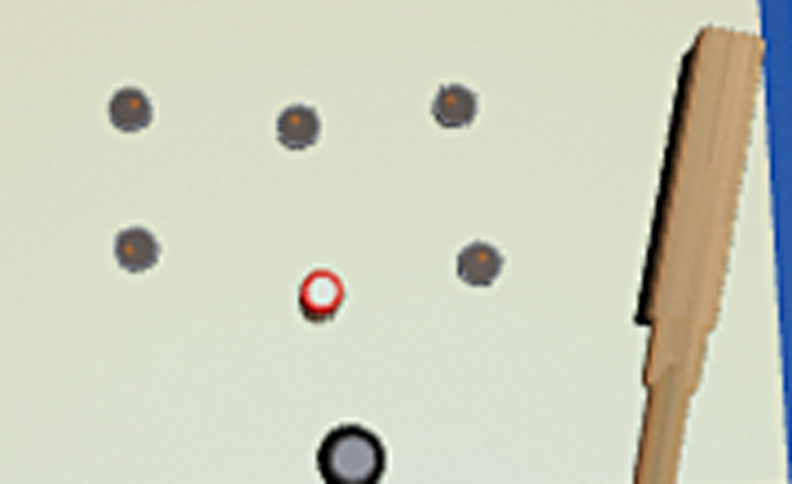

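View pics/side0.png

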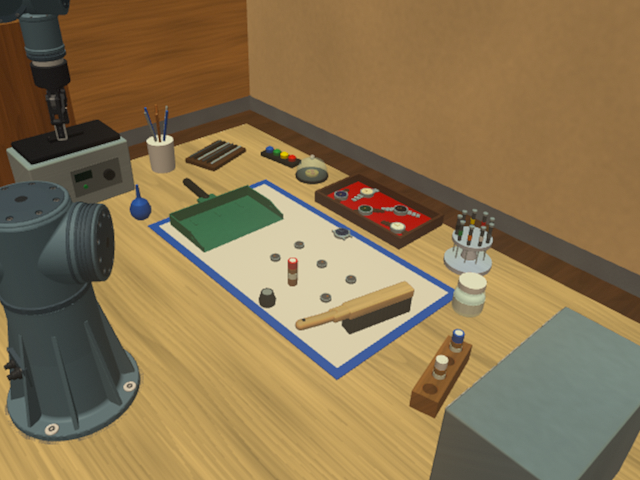

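```bash
cat >> h.py <<'E'
from scipy.spatial.transform import Rotation as R
def go(target,yaw=None,s=None):
    """remaining turn about tool z (rad) and shift in tool axes AFTER that turn and BEFORE it, mm; yaw=angle of tool y, deg"""
    s=s or sense();M=R.from_quat(s["eef_rot"]);m=M.as_matrix()
    d=np.array(target)-s["ee_pos"];y0=np.degrees(np.arctan2(m[1,1],m[0,1]))
    dy=0 if yaw is None else yaw-y0
    t=-np.radians(dy);M2=M*R.from_rotvec([0,0,t])
    print("clk",round(s["clock"],2),"yaw",round(y0,2),"turn",round(t,3),"before",np.round(M.inv().apply(d)*1e3,1),"after",np.round(M2.inv().apply(d)*1e3,1),"gap",round(s["finger_gap"]*1e3,1))
E
python3 - <<'E'
from h import *
p=snapshot("top")
f=lambda x,y:(270+(x+.5)/4.4-.5,200+(y+.5)/4.4-.5)
g=lambda x,y:(110+(x+.5)/1.8-.5,145+(y+.5)/1.8-.5)
for n,c,z in [("c",(130,109),.0097),("c",(298,127),.0097),("c",(455,106),.0097),("c",(136,250),.0097),("c",(480,264),.0097),("vial",(322,292),.066),("loupe",(352,458),.032),("br far",(700,26),.063),("br far",(764,40),.063),("br near",(652,322),.063),("br near",(714,330),.063)]:
    print(n,np.round(at(p,*f(*c),z)[:2],4))
print("pan",[np.round(at(p,*g(*c),.016)[:2],3).tolist() for c in((252,106),(245,289))])
print("hend",np.round(at(p,*g(553,316),.055),3))
hsv=cv2.cvtColor(p["pixels"],cv2.COLOR_BGR2HSV).astype(int);H,S,V=hsv[...,0],hsv[...,1],hsv[...,2]
def blob(m,box):
    k=np.zeros(m.shape,bool);l,t,r,b=box;k[t:b,l:r]=m[t:b,l:r];ys,xs=np.nonzero(k);return (xs.min()+xs.max())/2,(ys.min()+ys.max())/2,len(xs),xs.max()-xs.min()
print("red",blob((S>130)&((H<8)|(H>172)),(330,255,355,280)))
r=blob((S>120)&(H>100)&(H<130),(495,215,525,240));print("blue",r,at(p,r[0],r[1],.073))
r=blob((S<60)&(V>150),(505,250,535,280));print("white",r,at(p,r[0],r[1],.073))
a=p["pixels"][205:300,480:545];cv2.imwrite("pics/rack.png",cv2.resize(a,None,fx=6.2,fy=6.2,interpolation=cv2.INTER_CUBIC))
E
```

```text
c [0.5934 0.0735]
c [ 0.5817 -0.0168]
c [ 0.5915 -0.1017]
c [0.5168 0.0712]
c [ 0.5056 -0.1119]
vial [ 0.4865 -0.0252]
loupe [ 0.404  -0.0397]
br far [ 0.6207 -0.2241]
br far [ 0.6126 -0.2567]
br near [ 0.4682 -0.1914]
br near [ 0.4635 -0.2224]
pan [[0.645, 0.19], [0.406, 0.198]]
hend [ 0.364 -0.186  0.055]
red (np.float64(342.5), np.float64(266.5), 37, np.int64(9))
blue (np.float64(510.0), np.float64(228.5), 48, np.int64(10)) [ 0.56214716 -0.40038158  0.073     ]
white (np.float64(523.5), np.float64(262.5), 74, np.int64(9)) [ 0.485348   -0.42387229  0.073     ]
```

View pics/rack.png

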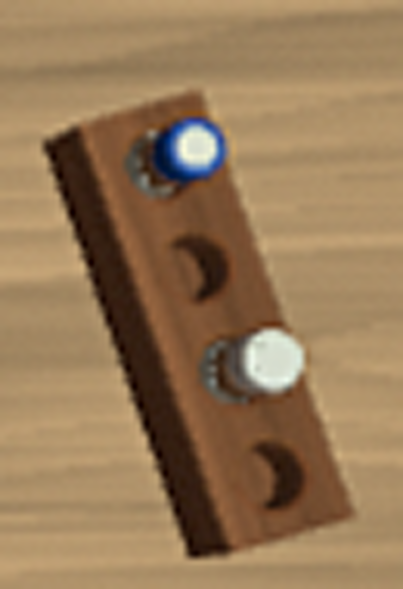

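```bash
python3 - <<'E'
from h import *
p=snapshot("top")
k=lambda x,y:(480+(x+.5)/6.2-.5,205+(y+.5)/6.2-.5)
for n,c,z in [("hole0",(269,474),.04),("hole2",(196,269),.04),("blue",(196,148),.076),("white",(273,358),.076)]:
    print(n,np.round(at(p,*k(*c),z),4))
go([.4865,-.0252,.12],107)
E
```

```text
hole0 [ 0.4467 -0.4329  0.04  ]
hole2 [ 0.5227 -0.4125  0.04  ]
blue [ 0.5617 -0.4019  0.076 ]
white [ 0.4854 -0.4229  0.076 ]
clk 1.3 yaw 63.6 turn -0.758 before [-447.  -381.3  111.3] after [ -62.8 -584.1  111.3] gap 85.2
```

```bash
python3 -m pendant '[[[0,0,-0.105,-18,-34,0,0],[0,0,-0.105,-18,-34,0,0],[0,0,-0.105,-18,-34,0,0],[0,0,-0.105,-18,-34,0,0],[0,0,-0.105,-18,-34,0,0],[0,0,-0.105,-18,-34,0,0],[0,0,-0.1,-18,-34,0,0]]]'; python3 -c "
from h import *
go([.4865,-.0252,.12],105.3)"
```

```text
clock: 1.88
ee_pos: [0.3407, 0.2697, 0.2316]
eef_rot: [-0.13, 0.992, 0.0, 0.0]
wrist_force: [0.4, -0.1, 0.6]
finger_gap: 0.0854
gripper_force: 0.0
clk 1.88 yaw 104.91 turn -0.007 before [ -65.  -322.5  111.6] after [ -62.8 -323.   111.6] gap 85.4
```

```bash
python3 -m pendant '[[[0,0,-0.007,-7,-35,12,0],[0,0,0,-7,-36,12,0],[0,0,0,-7,-36,12,0],[0,0,0,-7,-36,12,0],[0,0,0,-7,-36,12,0],[0,0,0,-7,-36,12,0],[0,0,0,-7,-36,12,0],[0,0,0,-7,-36,12,0],[0,0,0,-7,-36,12,0],[0,0,0,0,0,0,0],[0,0,0,0,0,0,0]]]'; python3 -c "
from h import *
go([.4865,-.0252,.036],105.3)"
```

```text
clock: 2.8
ee_pos: [0.4849, -0.0263, 0.1225]
eef_rot: [-0.129, 0.992, 0.0, -0.001]
wrist_force: [-0.4, 0.4, -0.7]
finger_gap: 0.0858
gripper_force: 0.0
clk 2.8 yaw 104.77 turn -0.009 before [-2.   0.6 86.5] after [-2.   0.5 86.5] gap 85.8
```

```bash
python3 -m pendant '[[[0,0,-0.009,-2,0.5,29,0],[0,0,0,0,0,29,0],[0,0,0,0,0,28,0],[0,0,0,0,0,0,0.4],[0,0,0,0,0,0,0.8],[0,0,0,0,0,0,1],[0,0,0,0,0,0,1],[0,0,0,0,0,0,1],[0,0,0,0,0,0,1],[0,0,0,0,0,0,1]]]' 30; python3 -c "
from h import *
go([.4465,-.4335,.15],105.3)"
```

```text
clock: 3.63
ee_pos: [0.4882, -0.0239, 0.0392]
eef_rot: [-0.135, 0.991, -0.001, 0.002]
wrist_force: [-0.7, 1.3, 8.0]
finger_gap: 0.0209
gripper_force: 29.3
clk 3.63 yaw 105.5 turn 0.003 before [ 149.3 -383.8 -110.6] after [ 148.  -384.3 -110.6] gap 20.9
```

```bash
python3 -m pendant '[[[0,0,0,0,0,-30,1],[0,0,0,0,0,-40,1],[0,0,0,13,-33,-38,1],[0,0,0,14,-36,0,1],[0,0,0,14,-36,0,1],[0,0,0,14,-36,0,1],[0,0,0,14,-36,0,1],[0,0,0,14,-36,0,1],[0,0,0,14,-36,0,1],[0,0,0,14,-36,0,1],[0,0,0,14,-36,0,1],[0,0,0,14,-36,0,1]]]'; python3 -m pendant '[[[0,0,0.003,10,-24,0,1],[0,0,0,0,0,0,1],[0,0,0,0,0,0,1],[0,0,0,0,0,0,1]]]'; python3 - <<'E'
from h import *
go([.4465,-.4335,.077],105.3)
print(sense()["ee_pos"])
for n in ("top","side"):
    p=snapshot(n);cv2.imwrite(f"pics/{n}1.png",p["pixels"])
    u,v=proj(p,np.array([.4465,-.4335,.08]));u,v=int(u),int(v);print(u,v)
    a=p["pixels"][v-45:v+45,u-45:u+45];cv2.imwrite(f"pics/{n}1c.png",cv2.resize(a,None,fx=4.4,fy=4.4,interpolation=cv2.INTER_CUBIC))
cv2.imwrite("pics/both1.png",np.hstack([cv2.imread("pics/top1c.png"),cv2.imread("pics/side1c.png")]))
E
```

```text
clock: 4.63
ee_pos: [0.4483, -0.3999, 0.1385]
eef_rot: [-0.135, 0.991, -0.0, 0.0]
wrist_force: [1.1, 0.9, -0.6]
finger_gap: 0.021
gripper_force: 29.8
clock: 4.97
ee_pos: [0.4455, -0.4229, 0.1378]
eef_rot: [-0.133, 0.991, 0.0, -0.0]
wrist_force: [0.3, 1.2, -0.1]
finger_gap: 0.0208
gripper_force: 29.8
clk 4.97 yaw 105.31 turn 0.0 before [  1.8 -10.5  60.8] after [  1.8 -10.5  60.8] gap 20.8
[ 0.44549594 -0.42291221  0.13779874]
530 279
433 371
```

View pics/both1.png

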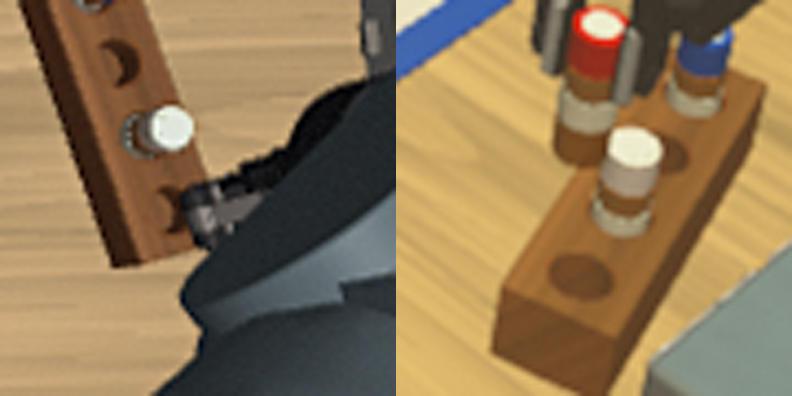

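```bash
python3 - <<'E'
from h import *
p=snapshot("side")
k=lambda x,y:(433-45+(x-396+.5)/4.4-.5,371-45+(y+.5)/4.4-.5)
for n,c,z in [("vialtop",(602,25),.1646),("hole0",(582,277),.04),("white",(635,147),.076),("whiteseat",(622,215),.04)]:
    print(n,np.round(at(p,*k(*c),z),4))
print(proj(p,np.array([.4465,-.4335,.04])),k(582,277))
E
```

```text
vialtop [ 0.445  -0.4224  0.1646]
hole0 [ 0.4454 -0.434   0.04  ]
white [ 0.4849 -0.4229  0.076 ]
whiteseat [ 0.4833 -0.4242  0.04  ]
[430.04856055 388.04887364] (429.8863636363636, 388.5681818181818)
```

```bash
python3 -m pendant '[[[0,0,0,2,-10.5,15,1],[0,0,0,0,0,25,1],[0,0,0,0,0,14,1],[0,0,0,0,0,0,1],[0,0,0,0,0,0,1]]]'; python3 -c "
from h import *
go([.4462,-.434,.077],105.3)"
```

```text
clock: 5.53
ee_pos: [0.4462, -0.4327, 0.0828]
eef_rot: [-0.134, 0.991, 0.001, -0.001]
wrist_force: [0.7, -0.4, 0.2]
finger_gap: 0.021
gripper_force: 29.8
clk 5.53 yaw 105.38 turn 0.001 before [ 0.3 -1.3  5.8] after [ 0.3 -1.3  5.8] gap 21.0
```

```bash
python3 -m pendant '[[[0,0,0,0.3,-1.2,2,1],[0,0,0,0,0,2,1],[0,0,0,0,0,3,1],[0,0,0,0,0,3,1],[0,0,0,0,0,2,1],[0,0,0,0,0,0,1]]]'; python3 -c "
from h import *
go([.4462,-.434,.049],105.3)
p=snapshot('side');cv2.imwrite('pics/side2.png',cv2.resize(p['pixels'][310:420,380:490],None,fx=4,fy=4))"
```

```text
clock: 6.03
ee_pos: [0.4479, -0.4366, 0.0761]
eef_rot: [-0.134, 0.991, -0.002, 0.001]
wrist_force: [-4.0, 7.0, 22.2]
finger_gap: 0.0207
gripper_force: 31.9
clk 6.03 yaw 105.34 turn 0.001 before [ 1.   3.  27.1] after [ 1.   3.  27.1] gap 20.7
```

View pics/side2.png

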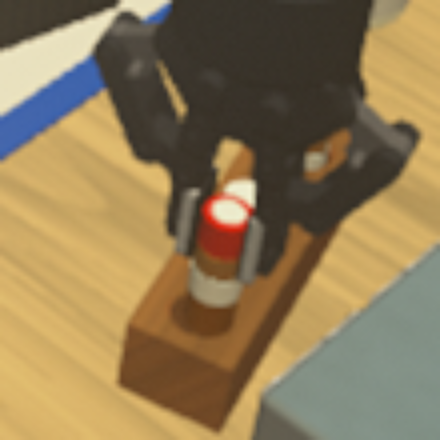

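```bash
python3 -m pendant '[[[0,0,0,1,1.5,-6,1],[0,0,0,0,0,-2,1],[0,0,0,0,0,0,1],[0,0,0,0,0,0,1]]]'; python3 -c "
from h import *
go([.4452,-.4328,.08],105.3)
p=snapshot('side');cv2.imwrite('pics/side3.png',cv2.resize(p['pixels'][310:420,380:490],None,fx=5,fy=5,interpolation=cv2.INTER_CUBIC))"
```

```text
clock: 6.42
ee_pos: [0.4451, -0.4343, 0.0796]
eef_rot: [-0.133, 0.991, -0.0, -0.0]
wrist_force: [0.4, -0.4, -1.1]
finger_gap: 0.0212
gripper_force: 29.8
clk 6.42 yaw 105.32 turn 0.0 before [-0.5  1.4 -0.4] after [-0.5  1.4 -0.4] gap 21.2
```

View pics/side3.png

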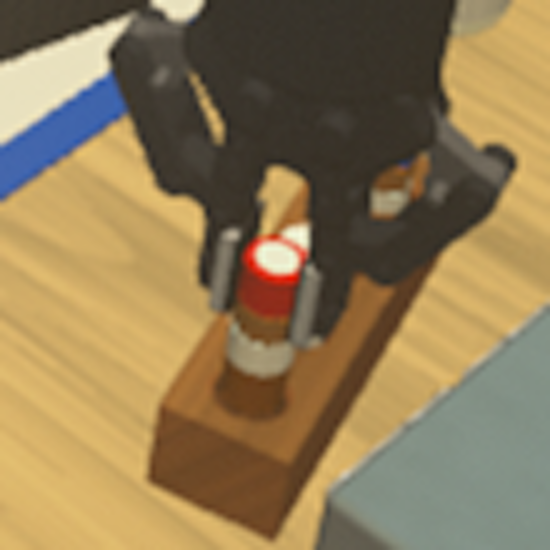

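```bash
python3 - <<'E'
from h import *
p=snapshot("side");T=sense()["ee_pos"]
for z in(.042,.045,.107,.109): print(z,proj(p,np.array([T[0],T[1],z])))
q=lambda x,y:(380+(x+.5)/5-.5,310+(y+.5)/5-.5)
print("top",q(275,259),[at(p,*q(275,259),z) for z in(.106,.109)]); print("hole",proj(p,np.array([.4454,-.434,.04])),"bottomrim seen at",q(252,416),"cap L/R",q(244,262),q(307,262),"bottom L/R",q(217,385),q(287,385))
for z in(.042,.045): print("exp bottom rim",max((tuple(proj(p,np.array([T[0]+.011*np.cos(a),T[1]+.011*np.sin(a),z]))) for a in np.linspace(0,6.28,60)),key=lambda t:t[1]))
E
```

```text
0.042 [429.87924848 387.91639227]
0.045 [430.11665084 386.71022612]
0.107 [435.20572766 360.85424008]
0.109 [435.3759194  359.98954983]
top (434.6, 361.4) [array([ 0.44401667, -0.43366832,  0.106     ]), array([ 0.44134144, -0.43522742,  0.109     ])]
hole [429.87819876 388.53994285] bottomrim seen at (430.0, 392.8) cap L/R (428.4, 362.0) (441.0, 362.0) bottom L/R (423.0, 386.6) (437.0, 386.6)
exp bottom rim (np.float64(431.4072700460345), np.float64(392.87226660037254))
exp bottom rim (np.float64(431.6493516087304), np.float64(391.6636326387642))
```

```bash
python3 -m pendant '[[[0,0,0,-0.2,0.5,1.5,1],[0,0,0,0,0,1.5,1],[0,0,0,0,0,1.5,1],[0,0,0,0,0,1.5,1],[0,0,0,0,0,1,1],[0,0,0,0,0,0,1]]]'; python3 -c "
from h import *
go([.4452,-.4338,.049],105.3)"
```

```text
clock: 7.02
ee_pos: [0.4454, -0.4336, 0.0724]
eef_rot: [-0.133, 0.991, 0.0, 0.0]
wrist_force: [2.1, 0.6, -0.3]
finger_gap: 0.0204
gripper_force: 29.8
clk 7.02 yaw 105.33 turn 0.001 before [ 0.2 -0.2 23.4] after [ 0.2 -0.2 23.4] gap 20.4
```

```bash
python3 -m pendant '[[[0,0,0,0,0,3,1],[0,0,0,0,0,4,1],[0,0,0,0,0,4,1],[0,0,0,0,0,4,1],[0,0,0,0,0,3,1],[0,0,0,0,0,2,1],[0,0,0,0,0,0,1]]]'; python3 -c "
from h import *
go([.4452,-.4338,.049],105.3)"
```

```text
clock: 7.6
ee_pos: [0.4453, -0.4337, 0.0522]
eef_rot: [-0.133, 0.991, 0.0, 0.0]
wrist_force: [4.1, 0.7, -2.0]
finger_gap: 0.0206
gripper_force: 29.7
clk 7.6 yaw 105.32 turn 0.0 before [ 0.1 -0.   3.2] after [ 0.1 -0.   3.2] gap 20.6
```

```bash
python3 -m pendant '[[[0,0,0,0,0,1.5,1],[0,0,0,0,0,1.5,1],[0,0,0,0,0,1,1],[0,0,0,0,0,1,1],[0,0,0,0,0,0,1]]]'
```

```text
clock: 8.02
ee_pos: [0.4456, -0.434, 0.0492]
eef_rot: [-0.133, 0.991, -0.0, 0.0]
wrist_force: [2.3, 5.0, 10.0]
finger_gap: 0.0208
gripper_force: 30.7
```

```bash
python3 -m pendant '[[[0,0,0,0,0,0,0.7],[0,0,0,0,0,0,0.5],[0,0,0,0,0,0,0.2],[0,0,0,0,0,0,0],[0,0,0,0,0,-5,0],[0,0,0,0,0,-25,0],[0,0,0,0,0,-35,0],[0,0,0,0,0,-30,0],[0,0,0,0,0,0,0]]]'; python3 - <<'E'
from h import *
go([.5267,-.2205,.12],77.6)
p=snapshot("side");a=p["pixels"][310:420,380:490];cv2.imwrite("pics/side4.png",cv2.resize(a,None,fx=3,fy=3))
p2=snapshot("top");b=p2["pixels"][205:300,460:555];cv2.imwrite("pics/top4.png",cv2.resize(b,(330,330)))
cv2.imwrite("pics/both4.png",np.hstack([cv2.imread("pics/side4.png"),cv2.imread("pics/top4.png")]))
E
```

```text
clock: 8.77
ee_pos: [0.4476, -0.4374, 0.1505]
eef_rot: [-0.133, 0.991, -0.005, 0.003]
wrist_force: [1.3, -0.7, 1.0]
finger_gap: 0.0853
gripper_force: 0.0
clk 8.77 yaw 105.33 turn 0.484 before [-133.5  188.6   28.9] after [-30.4 229.1  28.9] gap 85.3
```

View pics/both4.png

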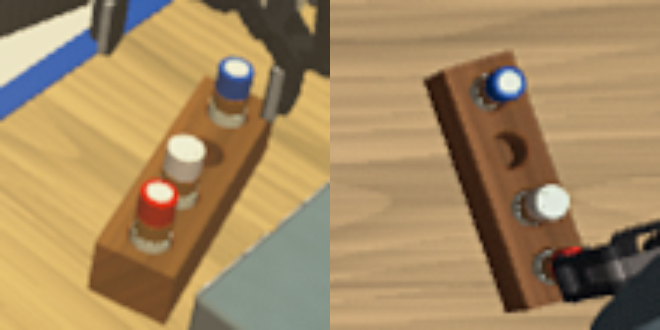

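```bash
python3 -m pendant '[[[0,0,0.081,-14,36,0,0],[0,0,0.081,-14,36,0,0],[0,0,0.081,-14,36,5,0],[0,0,0.081,-14,36,8,0],[0,0,0.08,-14,36,8,0],[0,0,0.08,-14,36,8,0],[0,0,0,0,0,0,0],[0,0,0,0,0,0,0],[0,0,0,0,0,0,0]]]'; python3 - <<'E'
from h import *
go([.5267,-.2205,.033],77.6)
E
```

```text
clock: 9.62
ee_pos: [0.5136, -0.2147, 0.1128]
eef_rot: [0.107, 0.994, 0.0, -0.001]
wrist_force: [0.2, -0.1, 0.3]
finger_gap: 0.0855
gripper_force: 0.0
clk 9.62 yaw 77.71 turn 0.002 before [-14.2  -2.9  79.8] after [-14.2  -2.9  79.8] gap 85.5
```

```bash
python3 -m pendant '[[[0,0,0,-14,-3,15,0],[0,0,0,0,0,25,0],[0,0,0,0,0,25,0],[0,0,0,0,0,14,0],[0,0,0,0,0,0,0.3],[0,0,0,0,0,0,0.6],[0,0,0,0,0,0,0.8],[0,0,0,0,0,0,1],[0,0,0,0,0,0,1],[0,0,0,0,0,0,1]]]' 80; python3 - <<'E'
from h import *
go([.5267,-.2205,.035],90)
E
```

```text
clock: 10.45
ee_pos: [0.5284, -0.2219, 0.0366]
eef_rot: [0.108, 0.994, -0.001, 0.001]
wrist_force: [-2.6, -0.4, 6.6]
finger_gap: 0.033
gripper_force: 80.2
clk 10.45 yaw 77.6 turn -0.216 before [1.9 1.  1.6] after [1.7 1.4 1.6] gap 33.0
```

```bash
python3 -m pendant '[[[0,0,0,0,0,-2,1],[0,0,0,0,0,-2,1],[0,0,-0.1,0,0,0,1],[0,0,-0.099,0,0,0,1],[0,0,0,0,0,0,1],[0,0,0,0,0,0,1]]]'; python3 - <<'E'
from h import *
go([.537,-.15,.039],89);s=sense();print(s["wrist_force"],s["wrist_torque"],s["ee_pos"])
p=snapshot("side");q=snapshot("top")
for P in(p,q):
  for t in silhouettes(P,"brush")[:1]:
    print(t["conf"],t["box"])
cv2.imwrite("pics/s5.png",cv2.resize(p["pixels"][240:350,270:430],None,fx=5,fy=5,interpolation=cv2.INTER_CUBIC))
E
```

```text
clock: 10.95
ee_pos: [0.5271, -0.2205, 0.0386]
eef_rot: [0.01, 1.0, 0.0, -0.0]
wrist_force: [-0.1, -0.4, -1.0]
finger_gap: 0.0331
gripper_force: 79.4
clk 10.95 yaw 88.84 turn -0.003 before [-8.4 70.7 -0.3] after [-8.6 70.7 -0.3] gap 33.1
[-0.09361384 -0.40495779 -1.03584704] [ 0.02885522 -0.03907084 -0.00327233] [ 0.52713627 -0.22053874  0.03863975]
0.87 [304.5, 278.3, 411.3, 339.8]
0.61 [414.2, 205.1, 428.0, 228.1]
```

View pics/s5.png

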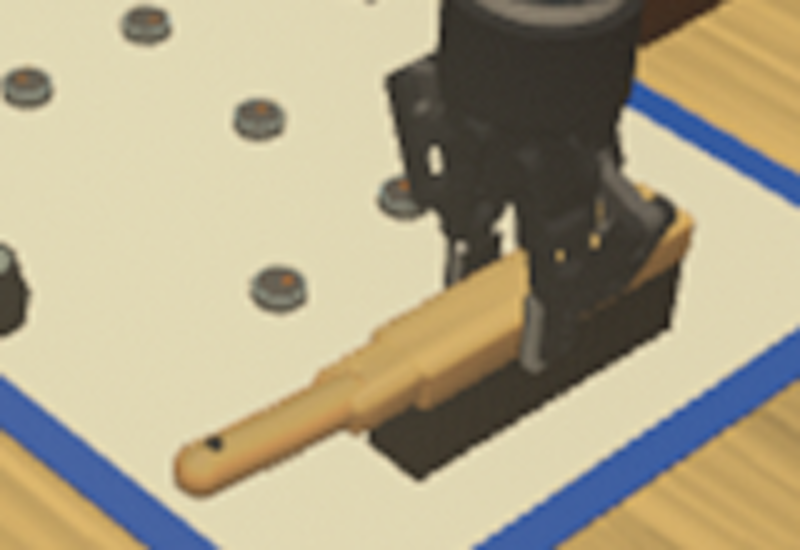

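```bash
python3 -m pendant '[[[0,0,0,-3,18,0,1],[0,0,0,-3,20,0,1],[0,0,0,-2,20,0,1],[0,0,0,0,12,0,1],[0,0,0,0,12,0,1],[0,0,0,0,12,0,1],[0,0,0,0,12,0,1],[0,0,0,0,12,0,1],[0,0,0,0,12,0,1],[0,0,0,0,12,0,1],[0,0,0,0,12,0,1],[0,0,0,0,12,0,1]]]'; python3 -c "
from h import *
go([.537,.212,.039],89)"
```

```text
clock: 12.15
ee_pos: [0.5383, -0.0539, 0.0388]
eef_rot: [0.009, 1.0, -0.0, 0.0]
wrist_force: [-0.3, 0.7, -1.8]
finger_gap: 0.033
gripper_force: 79.7
clk 12.15 yaw 88.99 turn -0.0 before [ 5.900e+00  2.658e+02 -2.000e-01] after [ 5.900e+00  2.658e+02 -2.000e-01] gap 33.0
```

```bash
python3 -m pendant '[[[0,0,0,0.3,12,0,1],[0,0,0,0.3,12,0,1],[0,0,0,0.3,12,0,1],[0,0,0,0.3,12,0,1],[0,0,0,0.3,12,0,1],[0,0,0,0.3,12,0,1],[0,0,0,0.3,12,0,1],[0,0,0,0.3,12,0,1],[0,0,0,0.3,12,0,1],[0,0,0,0.3,12,0,1],[0,0,0,0,0,0,1]]]'; python3 - <<'E'
from h import *
go([.537,.212,.039],89)
for n in("top","side"):
    p=snapshot(n);cv2.imwrite(f"pics/{n}6.png",p["pixels"])
    g=cv2.cvtColor(p["pixels"],cv2.COLOR_BGR2HSV)
    for s in silhouettes(p,"cell0"):
        ys,xs=np.nonzero(s["pixels"]);print(n,round(s["conf"],2),np.round(at(p,xs.mean(),ys.mean(),.007)[:2],3),len(xs))
E
```

```text
clock: 13.07
ee_pos: [0.537, 0.0674, 0.0387]
eef_rot: [0.008, 1.0, 0.0, -0.0]
wrist_force: [0.2, 0.1, -1.8]
finger_gap: 0.0325
gripper_force: 79.6
clk 13.07 yaw 89.1 turn 0.002 before [  2.3 144.6  -0.2] after [  2.5 144.6  -0.2] gap 32.5
top 0.64 [ 0.49  -0.444] 144
side 0.52 [ 0.503 -0.418] 1965
side 0.46 [0.523 0.298] 4059
```

```bash
python3 -m pendant '[[[0,0,0,0.2,12,0,1],[0,0,0,0.2,12,0,1],[0,0,0,0.2,12,0,1],[0,0,0,0.2,12,0,1],[0,0,0,0.2,12,0,1],[0,0,0,0.2,12,0,1],[0,0,0,0.2,12,0,1],[0,0,0,0.2,12,0,1],[0,0,0,0.2,12,0,1],[0,0,0,0.2,12,0,1],[0,0,0,0,12,0,1],[0,0,0,0,13,0,1]]]'; python3 -m pendant '[[[0,0,0,0,0,0,1],[0,0,0,0,0,0,1]]]'; python3 - <<'E'
from h import *
go([.537,.212,.039],89)
E
```

```text
clock: 14.27
ee_pos: [0.5378, 0.2112, 0.0387]
eef_rot: [0.009, 1.0, -0.0, -0.0]
wrist_force: [0.0, -0.3, -1.5]
finger_gap: 0.0326
gripper_force: 79.8
clock: 14.43
ee_pos: [0.5377, 0.211, 0.0387]
eef_rot: [0.008, 1.0, -0.0, -0.0]
wrist_force: [-0.2, -0.3, -1.6]
finger_gap: 0.0328
gripper_force: 79.9
clk 14.43 yaw 89.08 turn 0.001 before [ 0.8  1.  -0.3] after [ 0.8  1.  -0.3] gap 32.8
```

```bash
python3 -m pendant '[[[0,0,0,0,-4,-1,1],[0,0,0,0,-4,-15,1],[0,0,0,0,-8,-30,1],[0,0,0,0,-30,-20,1],[0,0,0,0,-36,0,1],[0,0,0,0,-36,0,1],[0,0,0,0,-36,0,1],[0,0,0,0,-36,0,1],[0,0,0,0,-36,0,1],[0,0,0,0,-36,0,1],[0,0,0,0,-36,0,1],[0,0,0,0,0,0,1]]]'; python3 - <<'E'
from h import *
go([.537,-.15,.037],89)
T=snapshot("top");S=snapshot("side");cv2.imwrite("pics/top7.png",T["pixels"]);cv2.imwrite("pics/side7.png",S["pixels"])
a=cv2.resize(T["pixels"][190:320,110:310],None,fx=2.6,fy=2.6,interpolation=cv2.INTER_CUBIC)[:, :400]
a=cv2.resize(T["pixels"][180:320,115:315],(400,280),interpolation=cv2.INTER_CUBIC);b=cv2.resize(S["pixels"][170:310,160:360],(400,280),interpolation=cv2.INTER_CUBIC)
a=cv2.resize(T["pixels"][175:325,115:435],(640,300),interpolation=cv2.INTER_CUBIC);b=cv2.resize(S["pixels"][170:320,150:470],(640,300),interpolation=cv2.INTER_CUBIC)
cv2.imwrite("pics/both7.png",np.vstack([a,b]))
E
```

```text
clock: 15.43
ee_pos: [0.5327, -0.095, 0.1055]
eef_rot: [0.012, 1.0, -0.002, 0.001]
wrist_force: [0.7, -0.5, -1.6]
finger_gap: 0.0328
gripper_force: 80.2
clk 15.43 yaw 88.65 turn -0.006 before [ -5.4 -54.6  68.7] after [ -5.1 -54.6  68.7] gap 32.8
```

View pics/both7.png

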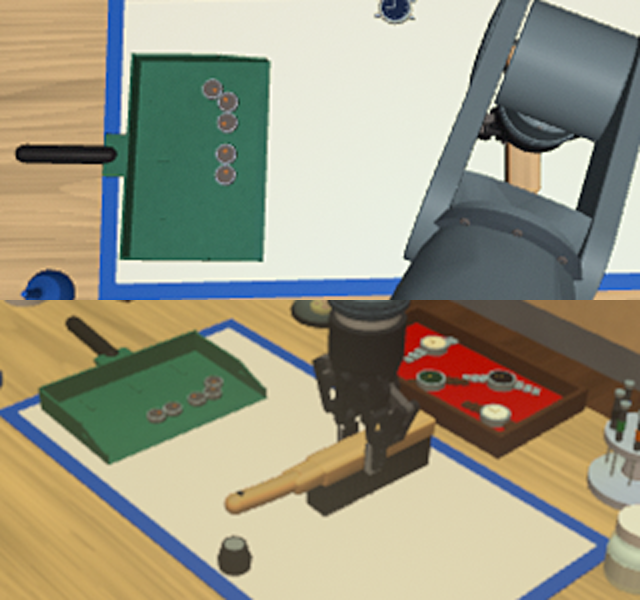

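```bash
python3 -m pendant '[[[0,0,0,-1,-18,0,1],[0,0,0,-1,-18,10,1],[0,0,0,-1,-18,20,1],[0,0,0,0,0,22,1],[0,0,0,0,0,12,1],[0,0,0,0,0,2.5,1],[0,0,0,0,0,0,1],[0,0,0,0,0,0,1]]]'
```

```text
clock: 16.2
ee_pos: [0.5346, -0.1407, 0.0382]
eef_rot: [0.008, 1.0, 0.0, -0.0]
wrist_force: [-0.4, 0.3, -0.9]
finger_gap: 0.0326
gripper_force: 80.1
```

```bash
python3 -m pendant '[[[0,0,0,0,0,0.5,1],[0,0,0,0,0,0.5,1],[0,0,0,0,0,0.5,1],[0,0,0,0,0,0,1],[0,0,0,0,0,0,1]]]'
```

```text
clock: 16.62
ee_pos: [0.5347, -0.1418, 0.0369]
eef_rot: [0.009, 1.0, -0.0, 0.0]
wrist_force: [-0.1, 0.2, -1.8]
finger_gap: 0.0328
gripper_force: 80.1
```

```bash
python3 -m pendant '[[[0,0,0,0,0,0.5,1],[0,0,0,0,0,0.5,1],[0,0,0,0,0,0.5,1],[0,0,0,0,0,0.5,1],[0,0,0,0,0,0.3,1],[0,0,0,0,0,0,1],[0,0,0,0,0,0,1]]]'
```

```text
clock: 17.2
ee_pos: [0.5348, -0.1419, 0.0366]
eef_rot: [0.009, 1.0, -0.0, -0.0]
wrist_force: [-8.8, 4.1, 18.1]
finger_gap: 0.0329
gripper_force: 82.9
```

Touched down at 0.0366; ease off, release and rise.

```bash
python3 -m pendant '[[[0,0,0,0,0,-1.2,1],[0,0,0,0,0,0,1],[0,0,0,0,0,0,0.5],[0,0,0,0,0,0,0.3],[0,0,0,0,0,0,0],[0,0,0,0,0,0,0],[0,0,0,0,0,-10,0],[0,0,0,0,0,-30,0],[0,0,0,0,0,-40,0],[0,0,0,0,0,-40,0],[0,0,0,0,0,-20,0],[0,0,0,0,0,0,0]]]'; python3 -m pendant '[[[0,0,0,0,-36,0,0],[0,0,0,0,-36,0,0],[0,0,0,0,-36,0,0],[0,0,0,0,-36,0,0],[0,0,0,0,0,0,0],[0,0,0,0,0,0,0]]]'; python3 - <<'E'
from h import *
T=snapshot("top");S=snapshot("side");cv2.imwrite("pics/top8.png",T["pixels"]);cv2.imwrite("pics/side8.png",S["pixels"])
a=cv2.resize(T["pixels"][150:330,115:555],(660,270),interpolation=cv2.INTER_CUBIC);b=cv2.resize(S["pixels"][170:430,130:500],(445,312),interpolation=cv2.INTER_CUBIC)
b=cv2.copyMakeBorder(b,0,0,0,660-445,cv2.BORDER_CONSTANT);cv2.imwrite("pics/both8.png",np.vstack([a,b]))
E
```

```text
clock: 18.2
ee_pos: [0.5382, -0.1436, 0.1827]
eef_rot: [0.009, 1.0, -0.003, 0.005]
wrist_force: [0.4, 0.4, 0.0]
finger_gap: 0.0853
gripper_force: 0.0
clock: 18.7
ee_pos: [0.5314, -0.2875, 0.175]
eef_rot: [0.01, 1.0, 0.0, -0.0]
wrist_force: [-0.1, 0.4, 0.1]
finger_gap: 0.0856
gripper_force: 0.0
```

View pics/both8.png

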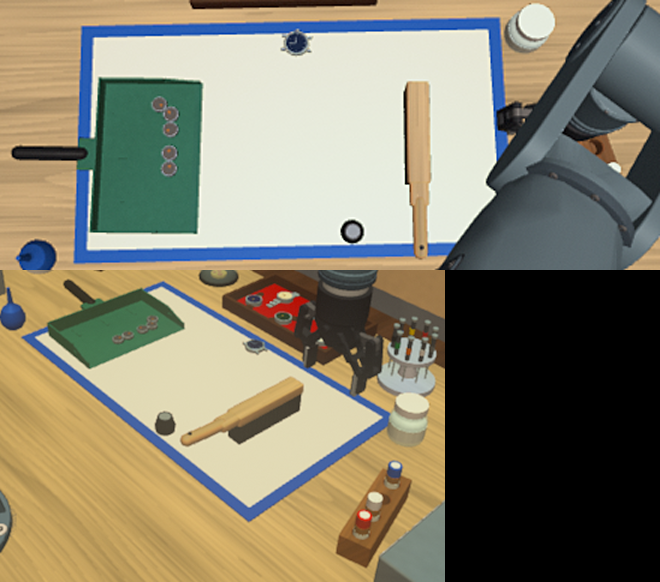

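The last picture shows the five cells in the pan, around (165,135) and well inside its front edge at x=200. The brush stands clear near (418,150), the red vial is seated in the rack at (364,522), and the loupe, watch, jar and blower have not moved.

```bash
python3 -c "
from station import close_job
print(close_job())"
```

```text
the job is handed in; nothing more can be done
None
```

I handed the job in at about 19 s: the red-capped vial is seated in the rack hole at -60 mm, all five cells are in the dustpan about 35 mm inside its front edge, and the brush stands on its bristles on the mat, clear of the pan; the last pictures show nothing else moved, though the judge returned no verdict.

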